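Feed the grease nipple down the twin-lane guide channel with a push stick

TASK

Pick up the wooden push stick by its upright grip block and with it push the brass grease nipple along its lane of the raised green guide channel until it drops off the end, through the tin funnel and into the bin. Do not touch the nipple with the gripper and leave the black cam follower where it lies in the other lane. Then set the push stick back down on the plywood and let go.

Things in the scene. Friction and masses are not known exactly. Their poses are not given: they have to be found in the camera images.
- stick_grip (a point): Loose wooden push stick lying on its flat foot: slat 140 long, 22 wide, 14 mm thick, with a paler upright grip block (40 long, 22 wide) on it, top 75 mm above the slat's underside; 90 g. Point: on the block's centre line, 56 mm above the underside. x points along the slat to the pushing nose, a flat face 100 mm ahead of this point (tail 40 mm behind); y across, z up.
- nipple_center (a point): Stubby brass grease nipple, a round part standing on its 22 mm wide, 12 mm high flange in one of the two lanes (either one), 26 mm tall, about 45 g. This point is its centre, 13 mm above its underside.
- follower_center (a point): Black phenolic cam follower, a flat disc 24 mm across and 16 mm tall with a small steel pin in the top, standing in the lane that the nipple is not in. This point is its centre, 8 mm above its underside. To be left there.
- feeder: Fixed feeder on legs. Origin on the plywood under the channel middle; x along the lanes to the funnel, y across, z up. Two straight lanes, open on top and at both ends, 36 mm wide, centre lines y = +24 and -24 mm, from x = -90 (entry) to +90 mm (exit). Lane floors 150 mm above the plywood, green walls 18 mm above the floor. A part pushed past the exit falls through the funnel into the bin.
- bin_in (a point): Blue fixed bin, open, 140 x 140 mm, walls 30 mm high, 4 mm thick, under the tin funnel (rim 132 mm across, 138 mm above the plywood; throat 58 mm across, 60 mm up). Point: centre of the bin floor, 4 mm above the plywood, right below the funnel; 140 mm along x from the feeder origin; axes as the feeder.

How it is judged (in metres and radians):
On the way, in this order (a step that is already met when the one before it is completed fails the run):
1. the push stick is lifted off the plywood (height (world z) of stick_grip above 0.1 m), for 0.1 s.
2. the stick pushes the nipple along its lane, seen in the stretch just before the exit (contact force between stick and nipple above 0.01 N and x of nipple_center in the frame of feeder between 0.03 and 0.1 m and height (world z) of nipple_center above 0.145 m).
At the end, for the whole second after the job is handed in: The nipple rests in the bin (centre within the bin's 140 mm square and less than 40 mm above the plywood), the cam follower is within 20 mm of where it started, and the push stick is down on the plywood (grip point less than 80 mm up), let go and at rest (x of nipple_center in the frame of feeder between 0.07 and 0.21 m and y of nipple_center in the frame of feeder between -0.07 and 0.07 m and height (world z) of nipple_center below 0.04 m and linear speed of each of nipple, stick below 0.03 m/s and distance of follower_center from where it was at the start of the episode below 0.02 m and height (world z) of stick_grip below 0.08 m); the robot touches nothing.
It fails at once if the gripper or arm touches the nipple (contact force between any of the fingers, the arm and nipple above 0.3 N).
It fails at once if the cam follower is moved more than 20 mm (distance of follower_center from where it was at the start of the episode above 0.02 m).
It also fails if it takes over 48 s, if anything falls off the work surface, if the arm or the gripper's body presses on something with over 40 N, if the wrist force passes 120 N, or if a joint passes its speed limit or range.

ROBOT

A 6-joint arm with a two-finger parallel gripper is mounted at the origin on the work surface. World frame = base frame: x ahead of the robot, y to its left, z up, the work surface at z = 0. Lengths are in m, angles in degrees, forces in N, time in s.
With the tool pointing down it reaches from about 0.25 to 0.725 m from the base axis. Payload 9.7 kg.
Tool frame: the origin (TCP) lies midway between the tips of the shut fingers; the grasp point (between the pads) lies 19 mm behind it (bot.pinch_z is the distance from the TCP to the grasp point, in m); z points along the fingers, y is the direction in which the jaws open and shut (so a half turn about z gives the same grasp; the last joint's range is limited). The gripper opens to 85 mm and grips with 20 to 120 N. Pads are 22 mm wide; open, the fingers measure 114 mm over their backs; the gripper's body (76 mm by 85 mm) begins 54 mm behind the grasp point. The pads swing forward as they close: fully open they stand 13 mm farther back than shut.
Start: joints at [63.255, 4.979, 10.078, 95.1, 0, 90], TCP at [0.248, 0.491, 0.231] pointing down, gripper open.
Joint ranges: [-179.16, 179.16], [-48.56, 103.87], [-65.8, 70.77], [-126.05, 130.52], [-82.76, 87.17], [-180, 180]. Speed limits (degrees/s): [127.2, 127.2, 147.25, 180, 180, 180].

INTERFACE

Orientations are given as [roll, pitch, yaw] about the fixed x, y, z axes, in that order (R = Rz(yaw) Ry(pitch) Rx(roll)).
In Python, from workcell import bot, imaging gives the robot as it stands.
- The arm moves only by the tool servo_tool, never from a script. Its argument "moves" is a list that holds one entry, the list of rows, each a list of 7 numbers: the turn, a rotation vector about the tool's x, y, z in rad, then the shift along the tool's x, y, z in cm, then the finger opening in cm, from 0 to 8.54. A call has 1 to 12 rows; each row shifts and turns the pose as measured when the row begins, along the tool's axes as they then stand; what a row does not reach is not made up. A row lasts 1/12 s, in which the tool goes at most 41.7 mm and 7.16 degrees, less where a joint would pass 70% of its speed; a pose out of reach is approached as far as the arm can. A call is refused whole if a number of a shift passes 4.17 or a number of a turn 0.125, either way. A call with a gripper value outside its range is refused whole. The fingers move at their own pace and stop on an object; "force" is the grip in N (left out, the last holds). Time passes only in rows, so rows that do not move let the fingers close. It gives the time, the measured TCP pose, the force and the opening at its end, in the units of the state.
- bot.get_obs(): the state, without advancing time (a new reading comes with each control period).
- imaging.camera(name): name is "side" or "top"; returns the picture (420x560x3 uint8, blue, green, red); there is no depth.
- imaging.calibration(name): a dict with "fx", "fy", "cx", "cy" (pixels), "camera_from_world" (4x4, takes a point from world to camera coordinates). Camera axes: x right, y down, z forward; pixel columns grow to the right and rows downward; lengths in m; the calibration is good to about 2 mm. A picture is of the moment at which its call begins. calibration takes no time and is no camera call.
- bot.job_done(): hands the job in, once; it reports no verdict.
The state is a dict: "time": time; "q": joint angles; "qd": joint speeds; "joint_efforts": joint torques, N m; "ee_pos": TCP position; "tcp_rot": TCP orientation; "wrist_force": force on the tool from outside, world axes, zero at the start; "torque": the same for the moment, N m; "opening": finger opening in m.
Only numpy, scipy, OpenCV 4.12 (cv2) and the standard library are available. Lean on these libraries where they do the work, as an engineer would, in place of code of your own. Each camera call takes 0.05 s, during which the arm holds its last target.

## Working session

There is one attempt and no reset: what is moved stays moved. The work goes in short steps, Python scripts to look and compute and a tool call to move; the robot and the scene stay as the last step left them, time stands still between calls to the robot, and variables do not carry over. Pictures are saved under pics/ and viewed, and the job is handed in when it is done.

Besides the shell and the picture viewer there is one more tool, called after ">>>" by a JSON object that holds its "op" and its "data", one argument or row to a line. servo_tool: Moves the arm, as the interface text tells. Its arguments: {"type":"object","properties":{"moves":{"type":"array","items":{"type":"array","items":{"type":"array","items":{"type":"number"}}}},"force":{"type":"number"}},"required":["moves"]}

```bash
mkdir -p pics; ls; python3 - <<'E'
from workcell import bot, imaging
import cv2,numpy as np
np.set_printoptions(precision=4,suppress=True)
for n in("side","top"):
    cv2.imwrite(f"pics/{n}0.png",imaging.camera(n)); c=imaging.calibration(n); print(n,c)
o=bot.get_obs();print(o, bot.pinch_z)
E
```

```text
pics
side {'fx': 498.02250068846996, 'fy': 498.02250068846996, 'cx': 284.12484463568575, 'cy': 211.32713233787473, 'camera_from_world': array([[-0.9908,  0.135 , -0.0056,  0.5479],
       [ 0.0903,  0.6303, -0.7711,  0.0778],
       [-0.1006, -0.7645, -0.6367,  1.301 ],
       [ 0.    ,  0.    ,  0.    ,  1.    ]])}
top {'fx': 493.97470402306493, 'fy': 493.97470402306493, 'cx': 284.40042430541763, 'cy': 203.79731393221604, 'camera_from_world': array([[-0.0156, -0.9999,  0.0022, -0.0178],
       [-0.9859,  0.015 , -0.1668,  0.5593],
       [ 0.1668, -0.0048, -0.986 ,  1.0154],
       [ 0.    ,  0.    ,  0.    ,  1.    ]])}
{'time': 0.1, 'q': array([63.254 ,  5.0109, 10.0399, 95.0998, -0.    , 89.9992]), 'qd': array([ 0.0217, -0.1278,  0.1009, -0.1122,  0.0149,  0.0298]), 'joint_efforts': array([ -0.0005, -52.1562,  46.5654,   0.0161,  -0.0001,  -0.    ]), 'ee_pos': array([0.2474, 0.491 , 0.2306]), 'tcp_rot': array([-179.9292,    0.    ,  153.2548]), 'wrist_force': array([ 0.3818, -0.7427,  0.26  ]), 'torque': array([ 0.0315, -0.0028,  0.0182]), 'opening': 0.08563919315441922} 0.0187
```

View pics/side0.png

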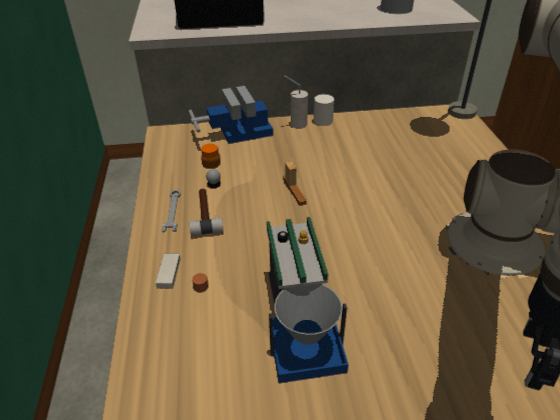

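View pics/top0.png

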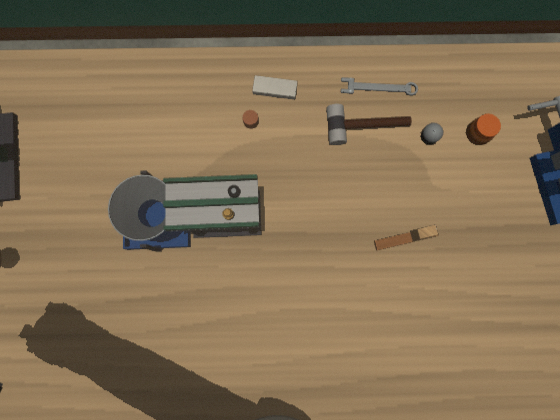

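The side picture shows the funnel and bin near (307,330), the brass nipple at (304,237), the follower at (283,237), and the stick with its grip block at (290,175). In the top picture the nipple is at (228,214), the follower at (234,191), the grip block at (427,232) and the nose at (376,244). I'll zoom in to measure.

```bash
python3 - <<'E'
import cv2,numpy as np
t=cv2.imread("pics/top0.png");s=cv2.imread("pics/side0.png")
a=cv2.resize(t[165:265,100:275],None,fx=4,fy=4,interpolation=cv2.INTER_CUBIC)
b=cv2.resize(t[215:260,365:450],None,fx=8,fy=8,interpolation=cv2.INTER_CUBIC)
cv2.imwrite("pics/a.png",a);cv2.imwrite("pics/b.png",b)
cv2.imwrite("pics/c.png",cv2.resize(s[150:290,255:345],None,fx=4,fy=4,interpolation=cv2.INTER_CUBIC))
E
```

```text
(no output)
```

View pics/a.png

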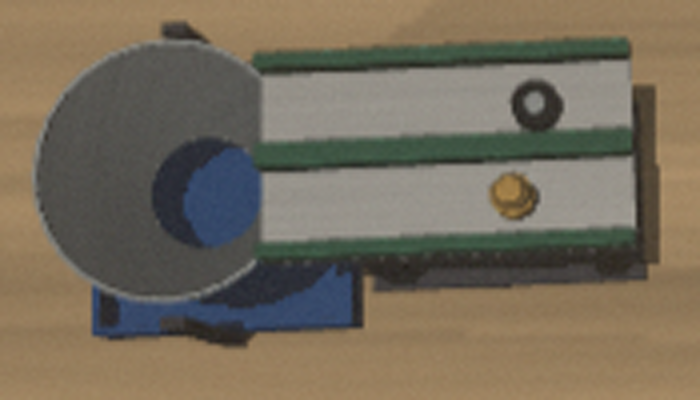

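View pics/b.png

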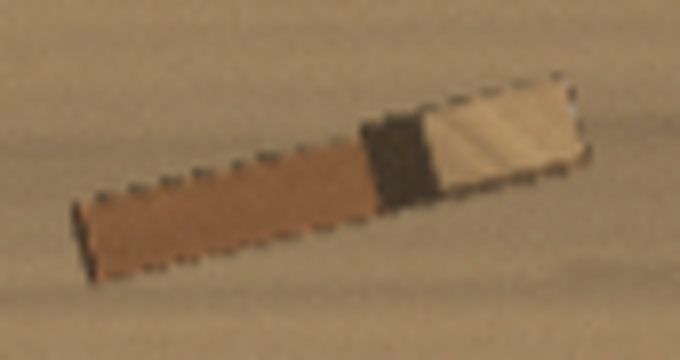

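View pics/c.png

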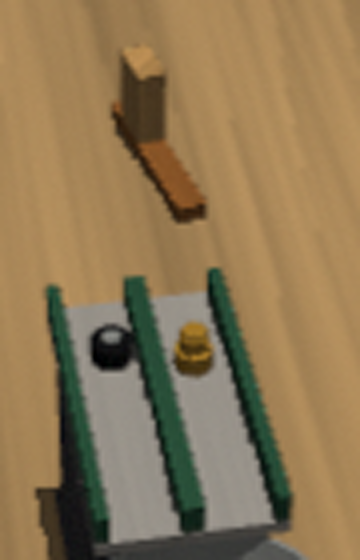

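```bash
cat > h.py <<'E'
import cv2,numpy as np
from workcell import bot, imaging
np.set_printoptions(precision=4,suppress=True)
def ray(n,uv,z):
    c=imaging.calibration(n);T=np.array(c["camera_from_world"]);R=T[:3,:3];t=T[:3,3]
    uv=np.atleast_2d(np.asarray(uv,float))
    d=np.c_[(uv[:,0]-c["cx"])/c["fx"],(uv[:,1]-c["cy"])/c["fy"],np.ones(len(uv))]@R
    o=-R.T@t
    return o+d*((z-o[2])/d[:,2])[:,None]
def proj(n,P):
    c=imaging.calibration(n);T=np.array(c["camera_from_world"])
    p=np.atleast_2d(P)@T[:3,:3].T+T[:3,3]
    return np.c_[p[:,0]/p[:,2]*c["fx"]+c["cx"],p[:,1]/p[:,2]*c["fy"]+c["cy"]]
def mask(im,lo,hi,box):
    h=cv2.cvtColor(im,cv2.COLOR_BGR2HSV);m=cv2.inRange(h,lo,hi);r=np.zeros_like(m)
    x0,y0,x1,y1=box;r[y0:y1,x0:x1]=m[y0:y1,x0:x1];return r
def big(m):
    cs,_=cv2.findContours(m,cv2.RETR_EXTERNAL,cv2.CHAIN_APPROX_NONE)
    return max(cs,key=cv2.contourArea)
E
python3 - <<'E'
from h import *
t=cv2.imread("pics/top0.png");s=cv2.imread("pics/side0.png")
A=lambda p:np.array(p)/4+[100,165]-.375
B=lambda p:np.array(p)/8+[365,215]-.44
C=lambda p:np.array(p)/4+[255,150]-.375
print("slat top nose corners",ray("top",B([[78,204],[97,280]]),.014))
print("slat edges mid",ray("top",B([[360,140],[378,212]]),.014))
print("grip top",ray("top",B([[424,112],[562,80],[580,155],[440,190]]),.075))
print("side nose",ray("side",C([[176,213],[206,206]]),.014))
print("side griptop",ray("side",C([[123,52],[143,44],[165,70],[135,78]]),.075))
print("floor corners lane- (entry)",ray("top",A([[634,158],[636,229],[630,60],[632,128]]),.15))
print("wall tops: outer1 y+x ends",ray("top",A([[253,56],[630,39],[253,150],[632,130],[255,245],[636,231]]),.168))
g=mask(t,(60,60,30),(90,255,255),(150,165,270,245))
n,l,st,ce=cv2.connectedComponentsWithStats(g)
for i in range(1,n):
    if st[i,4]>50:
        ys,xs=np.where(l==i);v=cv2.fitLine(np.c_[xs,ys].astype(np.float32),cv2.DIST_L2,0,.01,.01).ravel()
        P=ray("top",[[v[2]-40*v[0],v[3]-40*v[1]],[v[2]+40*v[0],v[3]+40*v[1]]],.168);d=P[0]-P[1]
        if d[1]<0:d=-d
        print(st[i],P.mean(0),np.degrees(np.arctan2(d[1],d[0])))
m=mask(t,(15,130,60),(35,255,255),(210,200,245,225));c=big(m);M=cv2.moments(c);uvt=[M['m10']/M['m00'],M['m01']/M['m00']]
m=mask(s,(12,150,60),(35,255,255),(290,225,315,250));c=big(m);M=cv2.moments(c);uvs=[M['m10']/M['m00'],M['m01']/M['m00']]
print("nipple",uvt,uvs,ray("top",uvt,.163),ray("side",uvs,.163),"follower",ray("top",A([537,105]),.158))
E
```

```text
slat top nose corners [[ 0.481  -0.2224  0.014 ]
 [ 0.4601 -0.2266  0.014 ]]
slat edges mid [[ 0.4974 -0.3007  0.014 ]
 [ 0.4775 -0.3045  0.014 ]]
grip top [[ 0.4979 -0.302   0.075 ]
 [ 0.5057 -0.3384  0.075 ]
 [ 0.4861 -0.3417  0.075 ]
 [ 0.4776 -0.3049  0.075 ]]
side nose [[ 0.4825 -0.2132  0.014 ]
 [ 0.4602 -0.218   0.014 ]]
side griptop [[ 0.504  -0.3294  0.075 ]
 [ 0.488  -0.3377  0.075 ]
 [ 0.4772 -0.3022  0.075 ]
 [ 0.5    -0.2953  0.075 ]]
floor corners lane- (entry) [[0.5417 0.025  0.15  ]
 [0.507  0.0243 0.15  ]
 [0.5903 0.0267 0.15  ]
 [0.5565 0.0259 0.15  ]]
wall tops: outer1 y+x ends [[0.591  0.2065 0.168 ]
 [0.5967 0.0257 0.168 ]
 [0.5453 0.2053 0.168 ]
 [0.5522 0.025  0.168 ]
 [0.4998 0.2032 0.168 ]
 [0.5037 0.0235 0.168 ]]
[164 198  94   9 395] [0.5448 0.1203 0.168 ] 91.5124736071573
[164 223  93   6 231] [0.4991 0.1181 0.168 ] 91.55959181784003
nipple [226.5392156862745, 212.97058823529412] [302.8787878787879, 237.006993006993] [[0.5233 0.0847 0.163 ]] [[0.5233 0.0892 0.163 ]] follower [[0.567  0.0713 0.158 ]]
```

>>> {"op": "servo_tool", "data": {
  "moves": [
    [[0, 0, 0, -2.7, -2.8, 0, 8.5], [0, 0, 0, -2.7, -2.8, 0, 8.5], [0, 0, 0, -2.7, -2.8, 0, 8.5], [0, 0, 0, -2.7, -2.8, 0, 8.5], [0, 0, 0, -2.7, -2.8, 0, 8.5], [0, 0, 0, -2.7, -2.8, 0, 8.5], [0, 0, 0, -2.7, -2.8, 0, 8.5], [0, 0, 0, -2.7, -2.8, 0, 8.5], [0, 0, 0, -2.7, -2.8, 0, 8.5], [0, 0, 0, -2.7, -2.8, 0, 8.5], [0, 0, 0, -2.7, -2.8, 0, 8.5], [0, 0, 0, -2.7, -2.8, 0, 8.5]]
  ]
}}

```text
time: 1.1
ee_pos: [0.3866, 0.0317, 0.2253]
tcp_rot: [-179.5, -0.1, 154.0]
wrist_force: [1.3, 0.4, 0.2]
opening: 0.0851
```

>>> {"op": "servo_tool", "data": {
  "moves": [
    [[0, 0, 0, -2.5, -2.7, 0, 8.5], [0, 0, 0, -2.5, -2.7, 0, 8.5], [0, 0, 0, -2.5, -2.7, 0, 8.5], [0, 0, 0, -2.5, -2.7, 0, 8.5], [0, 0, 0, -2.5, -2.7, 0, 8.5], [0, 0, 0, -2.5, -2.7, 0, 8.5], [0, 0, 0, -2.5, -2.7, 0, 8.5], [0, 0, 0, -2.5, -2.7, 0, 8.5], [0, 0, 0, -2.5, -2.7, 0, 8.5], [0, 0, 0, -1.2, -1.3, 0, 8.5], [0, 0, 0, 0, 0, 0, 8.5]]
  ]
}}

```text
time: 2.02
ee_pos: [0.4865, -0.3284, 0.2222]
tcp_rot: [-179.5, -0.3, 153.5]
wrist_force: [0.7, -0.5, -0.3]
opening: 0.0848
```

>>> {"op": "servo_tool", "data": {
  "moves": [
    [[0, 0, 0.12, 0, 0, 0, 8.5], [0, 0, 0.12, 0, 0, 0, 8.5], [0, 0, 0.12, 0, 0, 0, 8.5], [0, 0, 0.12, 0, 0, 0, 8.5], [0, 0, 0.12, 0, 0, 0, 8.5], [0, 0, 0.12, 0, 0, 0, 8.5], [0, 0, 0.12, 0, 0, 0, 8.5], [0, 0, 0, 0, 0, 0, 8.5]]
  ]
}}

```text
time: 2.68
ee_pos: [0.4848, -0.3267, 0.2177]
tcp_rot: [-179.1, -0.2, 103.3]
wrist_force: [0.3, -0.7, 0.6]
opening: 0.0852
```

```bash
cat > rel.py <<'E'
import sys
from h import *
from scipy.spatial.transform import Rotation as Ro
# target x y z yaw -> shift in tool axes (cm) and turn (rad) for tool down
def rel(x,y,z,yaw):
    o=bot.get_obs();R=Ro.from_euler('xyz',o["tcp_rot"],degrees=True)
    G=Ro.from_euler('xyz',[180,0,yaw],degrees=True)
    print("t",o["time"],"ee",o["ee_pos"],"rot",o["tcp_rot"],"open",o["opening"],"F",o["wrist_force"],"q",o["q"])
    print("shift cm",R.inv().apply(np.array([x,y,z])-o["ee_pos"])*100,"turn",(R.inv()*G).as_rotvec())
if __name__=="__main__": rel(*map(float,sys.argv[1:]))
E
python3 rel.py .492 -.319 .037 102
```

```text
t 2.6833 ee [ 0.4848 -0.3267  0.2177] rot [-179.1252   -0.2181  103.3343] open 0.08519780597646726 F [ 0.3127 -0.6922  0.5826] q [-33.7355  10.3435  14.5114  94.9234  -0.492   42.9318]
shift cm [ 0.5122  1.1559 18.0596] turn [-0.0153 -0.0036  0.0233]
```

>>> {"op": "servo_tool", "data": {
  "moves": [
    [[-0.015, -0.004, 0.023, 0.3, 0.9, 3, 8.5], [0, 0, 0, 0, 0, 3, 8.5], [0, 0, 0, 0, 0, 3, 8.5], [0, 0, 0, 0, 0, 0, 8.5]]
  ]
}}

```text
time: 3.02
ee_pos: [0.4932, -0.3201, 0.1262]
tcp_rot: [179.8, 0.2, 102.9]
wrist_force: [-1.4, 0.7, -1.1]
opening: 0.0853
```

```bash
python3 rel.py .492 -.319 .037 102; python3 - <<'E'
from h import *
t=imaging.camera("top");s=imaging.camera("side")
cv2.imwrite("pics/t1.png",np.hstack([cv2.resize(t[190:290,355:455],None,fx=4,fy=4),cv2.resize(s[100:220,240:340],(400,480))[:400]]))
E
```

```text
t 3.0167 ee [ 0.4932 -0.3201  0.1262] rot [179.8378   0.153  102.9249] open 0.08529653964385255 F [-1.3649  0.6576 -1.0568] q [-32.9905   9.1163   3.0071  83.6681   0.0101  44.0844]
shift cm [ 0.1552 -0.1136  8.9173] turn [0.0029 0.0026 0.0161]
```

View pics/t1.png

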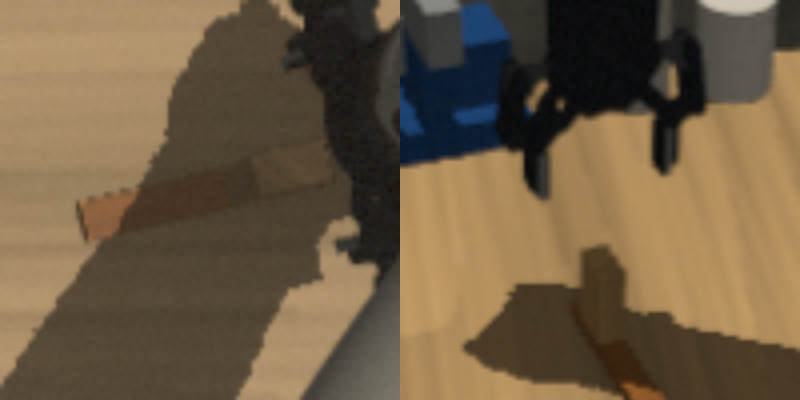

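The fingers straddle the block, whose top is at about (600,255) in the right half of the picture. I'll descend and close.

>>> {"op": "servo_tool", "data": {
  "moves": [
    [[0, 0, 0.016, 0.1, -0.1, 3, 8.5], [0, 0, 0, 0, 0, 3, 8.5], [0, 0, 0, 0, 0, 2.5, 8.5], [0, 0, 0, 0, 0, 0, 8.5]]
  ]
}}

```text
time: 3.45
ee_pos: [0.4993, -0.3239, 0.0569]
tcp_rot: [179.0, 1.0, 102.3]
wrist_force: [-0.2, 0.5, 0.0]
opening: 0.0852
```

```bash
python3 rel.py .492 -.319 .037 102
```

```text
t 3.45 ee [ 0.4993 -0.3239  0.0569] rot [178.9653   1.0407 102.2866] open 0.08521428961718973 F [-0.1791  0.4671  0.0103] q [-32.9757   9.8099  -3.9048  74.8179   0.0026  44.7284]
shift cm [ 0.6706 -0.6413  1.9638] turn [0.0181 0.0181 0.0052]
```

>>> {"op": "servo_tool", "data": {
  "moves": [
    [[0.018, 0.018, 0.005, 0.6, -0.6, 1.0, 8.5], [0, 0, 0, 0, 0, 0.8, 8.5], [0, 0, 0, 0, 0, 0, 8.5]]
  ]
}}

```text
time: 3.7
ee_pos: [0.4942, -0.3207, 0.0444]
tcp_rot: [179.8, 0.2, 102.1]
wrist_force: [0.2, 0.4, -0.7]
opening: 0.0852
```

```bash
python3 rel.py .492 -.319 .037 102
```

```text
t 3.7 ee [ 0.4942 -0.3207  0.0444] rot [179.8171   0.1859 102.121 ] open 0.08522278361306178 F [ 0.2142  0.3537 -0.7435] q [-32.9747  10.5198  -4.474   74.7454  -0.0016  44.904 ]
shift cm [ 0.2106 -0.1851  0.7381] turn [0.0032 0.0032 0.0021]
```

>>> {"op": "servo_tool", "data": {
  "moves": [
    [[0.003, 0.003, 0.002, 0.2, -0.2, 0.8, 8.5], [0, 0, 0, 0, 0, 0.1, 8.5], [0, 0, 0, 0, 0, 0, 1.5], [0, 0, 0, 0, 0, 0, 1.5], [0, 0, 0, 0, 0, 0, 1.5], [0, 0, 0, 0, 0, 0, 1.5], [0, 0, 0, 0, 0, 0, 1.5], [0, 0, 0, 0, 0, 0, 1.5], [0, 0, 0, 0, 0, 0, 1.5], [0, 0, 0, 0, 0, 0, 1.5]]
  ],
  "force": 60
}}

```text
time: 4.53
ee_pos: [0.4937, -0.3205, 0.0397]
tcp_rot: [179.8, 0.3, 102.0]
wrist_force: [0.8, -0.5, -0.3]
opening: 0.0214
```

```bash
python3 rel.py .492 -.319 .037 102
```

```text
t 4.5333 ee [ 0.4937 -0.3205  0.0397] rot [179.7558   0.2582 102.0294] open 0.021430441002862403 F [ 0.76   -0.5168 -0.3201] q [-32.9816  10.4821  -5.0485  74.1141  -0.0099  44.9883]
shift cm [ 0.1805 -0.1396  0.2655] turn [0.0043 0.0045 0.0005]
```

>>> {"op": "servo_tool", "data": {
  "moves": [
    [[0, 0, 0, 0, 0, -2, 1.5], [0, 0, 0, 0, 0, -3, 1.5], [0, 0, 0, 0, 0, -3, 1.5], [0, 0, 0, 0, 0, -4, 1.5], [0, 0, 0, 0, 0, -4, 1.5], [0, 0, 0, 0, 0, -4, 1.5], [0, 0, 0, 0, 0, -3, 1.5], [0, 0, 0, 0, 0, 0, 1.5]]
  ]
}}

```text
time: 5.2
ee_pos: [0.4898, -0.3178, 0.275]
tcp_rot: [-179.8, -0.1, 102.0]
wrist_force: [1.1, 0.1, 0.4]
opening: 0.0215
```

```bash
python3 rel.py .5257 -.07 .24 91.7;python3 - <<'E'
from h import *
t=imaging.camera("top");s=imaging.camera("side")
cv2.imwrite("pics/t2.png",np.hstack([cv2.resize(t[170:290,320:440],None,fx=4,fy=4)[:,:400],cv2.resize(s[100:220,240:340],(400,480))]))
E
```

```text
t 5.2 ee [ 0.4898 -0.3178  0.275 ] rot [-179.8422   -0.1473  102.0349] open 0.02146287464897004 F [1.149  0.1224 0.3625] q [-32.9764  11.3348  22.1071 100.988   -0.0075  44.9885]
shift cm [23.4795  8.6903  3.5404] turn [-0.003  -0.0023  0.1804]
```

View pics/t2.png

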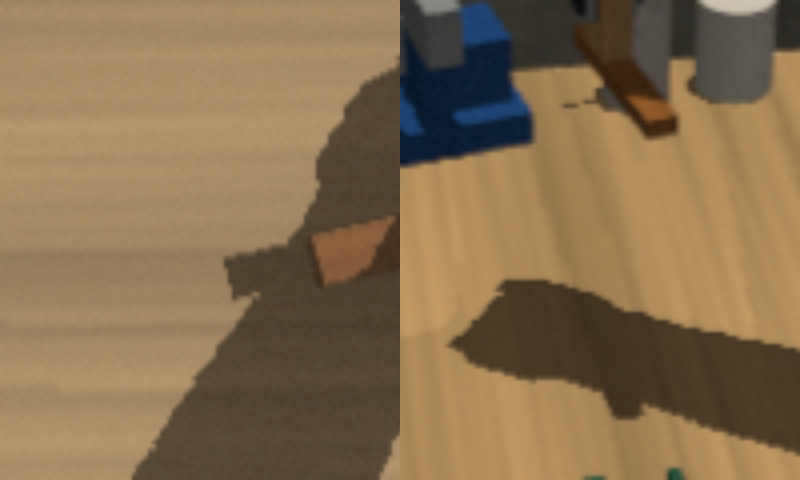

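The stick is held level: the nose is at about (660,125) in the side half and (315,260) in the top half. I'll move on to the lane entry.

>>> {"op": "servo_tool", "data": {
  "moves": [
    [[0, 0, 0, 1.5, 0.5, 0, 1.5], [0, 0, 0, 2.5, 1, 0, 1.5], [0, 0, 0, 3, 1.1, 0, 1.5], [0, 0, 0, 3, 1.1, 0, 1.5], [0, 0, 0, 3, 1.1, 0, 1.5], [0, 0, 0, 3, 1.1, 0, 1.5], [0, 0, 0, 3, 1.1, 0, 1.5], [0, 0, 0, 2.5, 1, 0.5, 1.5], [0, 0, 0.06, 0, 0, 0, 1.5], [0, 0, 0.06, 0, 0, 0, 1.5], [0, 0, 0.05, 0, 0, 0, 1.5], [0, 0, 0, 0, 0, 0, 1.5]]
  ]
}}

```text
time: 6.3
ee_pos: [0.5162, -0.0713, 0.2415]
tcp_rot: [-177.7, -1.0, 91.9]
wrist_force: [0.9, -1.4, -1.5]
opening: 0.0212
```

```bash
python3 rel.py .5257 -.06 .22 91.7
```

```text
t 6.3 ee [ 0.5162 -0.0713  0.2415] rot [-177.7169   -0.9745   91.8981] open 0.021152359961414846 F [ 0.8994 -1.4224 -1.5081] q [-8.1681  3.7094  9.8268 98.5358  0.5598 79.9025]
shift cm [1.0587 1.0752 2.1269] turn [-0.0399 -0.0169  0.0038]
```

>>> {"op": "servo_tool", "data": {
  "moves": [
    [[-0.04, -0.017, 0.004, 0.8, 1, 1.5, 1.5], [0, 0, 0, 0, 0, 0, 1.5]]
  ]
}}

```text
time: 6.47
ee_pos: [0.5243, -0.0616, 0.2224]
tcp_rot: [-179.8, -0.0, 91.8]
wrist_force: [-0.2, 1.5, -1.5]
opening: 0.0213
```

```bash
python3 rel.py .5257 -.06 .22 91.7;python3 - <<'E'
from h import *
t=imaging.camera("top");s=imaging.camera("side")
cv2.imwrite("pics/t3.png",cv2.resize(t[165:265,150:350],None,fx=4,fy=4))
cv2.imwrite("pics/s3.png",cv2.resize(s[150:290,215:355],None,fx=4,fy=4))
E
```

```text
t 6.4667 ee [ 0.5243 -0.0616  0.2224] rot [-179.7951   -0.0233   91.8377] open 0.02126713202847942 F [-0.2251  1.5331 -1.4729] q [-6.6928  1.9574  5.9206 94.1693 -0.0073 81.4694]
shift cm [0.151  0.149  0.2424] turn [-0.0036 -0.0004  0.0024]
```

View pics/t3.png

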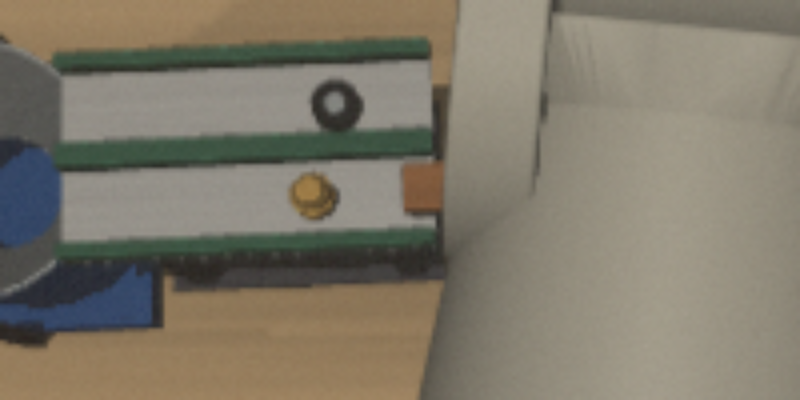

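View pics/s3.png

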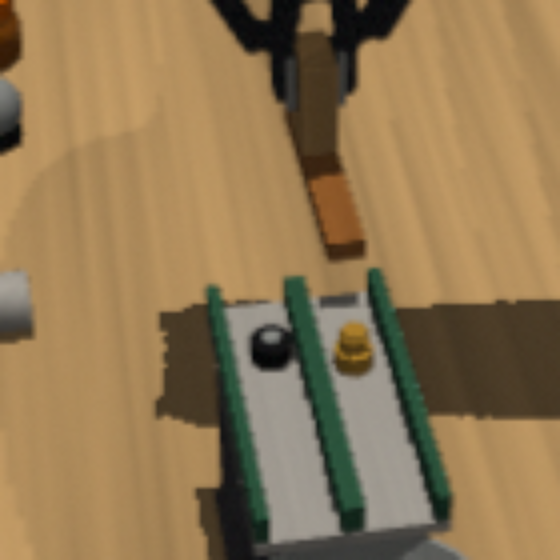

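The nose is at crop (403,163–215) in the top view, over the lane entry between the walls. I'll check the lateral offset.

```bash
python3 - <<'E'
from h import *
A=lambda p:np.array(p)/4+[150,165]-.375
print("nose",ray("top",A([[403,163],[405,215],[440,164],[440,212]]),.1967))
# walls: middle lower edge of top face, near wall upper edge of top face
print("mid wall top edges x=430 (129..151)",ray("top",A([[430,129],[430,151],[430,231],[434,245],[60,146],[60,167],[60,243],[60,257]]),.168))
t=cv2.imread("pics/top0.png"); 
for c in (250,): 
  print([(r,*t[r,c]) for r in range(170,240)])
A2=lambda p:np.array(p)
E
```

```text
nose [[0.5317 0.037  0.1967]
 [0.5075 0.0362 0.1967]
 [0.531  0.02   0.1967]
 [0.5087 0.0202 0.1967]]
mid wall top edges x=430 (129..151) [[0.5527 0.026  0.168 ]
 [0.5421 0.026  0.168 ]
 [0.5037 0.0263 0.168 ]
 [0.497  0.0244 0.168 ]
 [0.5472 0.202  0.168 ]
 [0.537  0.2018 0.168 ]
 [0.5007 0.2009 0.168 ]
 [0.494  0.2007 0.168 ]]
[(170, np.uint8(92), np.uint8(122), np.uint8(146)), (171, np.uint8(87), np.uint8(116), np.uint8(141)), (172, np.uint8(88), np.uint8(119), np.uint8(143)), (173, np.uint8(93), np.uint8(125), np.uint8(147)), (174, np.uint8(75), np.uint8(101), np.uint8(104)), (175, np.uint8(71), np.uint8(88), np.uint8(71)), (176, np.uint8(66), np.uint8(83), np.uint8(63)), (177, np.uint8(68), np.uint8(86), np.uint8(66)), (178, np.uint8(51), np.uint8(61), np.uint8(52)), (179, np.uint8(41), np.uint8(50), np.uint8(48)), (180, np.uint8(120), np.uint8(129), np.uint8(131)), (181, np.uint8(138), np.uint8(147), np.uint8(150)), (182, np.uint8(137), np.uint8(147), np.uint8(151)), (183, np.uint8(136), np.uint8(145), np.uint8(149)), (184, np.uint8(142), np.uint8(149), np.uint8(154)), (185, np
[... 2081 characters left out ...]
(66)), (226, np.uint8(52), np.uint8(65), np.uint8(55)), (227, np.uint8(43), np.uint8(51), np.uint8(54)), (228, np.uint8(34), np.uint8(44), np.uint8(46)), (229, np.uint8(42), np.uint8(48), np.uint8(52)), (230, np.uint8(39), np.uint8(43), np.uint8(49)), (231, np.uint8(41), np.uint8(48), np.uint8(52)), (232, np.uint8(38), np.uint8(45), np.uint8(49)), (233, np.uint8(45), np.uint8(51), np.uint8(56)), (234, np.uint8(57), np.uint8(59), np.uint8(66)), (235, np.uint8(58), np.uint8(71), np.uint8(81)), (236, np.uint8(83), np.uint8(109), np.uint8(128)), (237, np.uint8(90), np.uint8(119), np.uint8(141)), (238, np.uint8(88), np.uint8(118), np.uint8(140)), (239, np.uint8(88), np.uint8(119), np.uint8(142))]
```

>>> {"op": "servo_tool", "data": {
  "moves": [
    [[-0.004, 0, 0.009, 0.1, 0.3, 1.2, 1.5], [0, 0, 0, 0, 0, 1.2, 1.5], [0, 0, 0, 0, 0, 0.3, 1.5], [0, 0, 0, 0, 0, 0, 1.5]]
  ]
}}

```text
time: 6.9
ee_pos: [0.5263, -0.0624, 0.1983]
tcp_rot: [-179.9, -0.0, 91.5]
wrist_force: [-0.3, 0.4, -1.3]
opening: 0.0216
```

```bash
python3 rel.py .527 -.06 .1935 91.3
```

```text
t 6.9 ee [ 0.5263 -0.0624  0.1983] rot [-179.9492   -0.0456   91.4511] open 0.02161395588711984 F [-0.2579  0.361  -1.3462] q [-6.7811  1.7061  2.9815 91.3322  0.0378 81.7678]
shift cm [0.2364 0.0799 0.4754] turn [-0.0009 -0.0008  0.0026]
```

>>> {"op": "servo_tool", "data": {
  "moves": [
    [[0, 0, 0.003, 0.2, 0.1, 0.5, 1.5], [0, 0, 0, 0, 0, 0, 1.5], [0, 0, 0, 0.5, 0, 0, 1.5], [0, 0, 0, 0, 0, 0, 1.5]]
  ]
}}

```text
time: 7.23
ee_pos: [0.5271, -0.0556, 0.1937]
tcp_rot: [-179.9, -0.1, 91.2]
wrist_force: [0.1, 1.3, -1.0]
opening: 0.0212
```

```bash
python3 rel.py .5267 -.055 .1935 91.3;python3 - <<'E'
from h import *
t=imaging.camera("top");s=imaging.camera("side")
cv2.imwrite("pics/t4.png",cv2.resize(t[165:265,150:350],None,fx=4,fy=4))
cv2.imwrite("pics/s4.png",cv2.resize(s[150:290,215:355],None,fx=4,fy=4))
E
```

```text
t 7.2333 ee [ 0.5271 -0.0556  0.1937] rot [-179.9304   -0.0543   91.2326] open 0.021204101925246063 F [ 0.0569  1.2649 -0.9749] q [-6.0465  1.676   2.4467 90.8466  0.045  82.7208]
shift cm [ 0.0611 -0.0347  0.0197] turn [-0.0012 -0.0009 -0.0012]
```

View pics/t4.png

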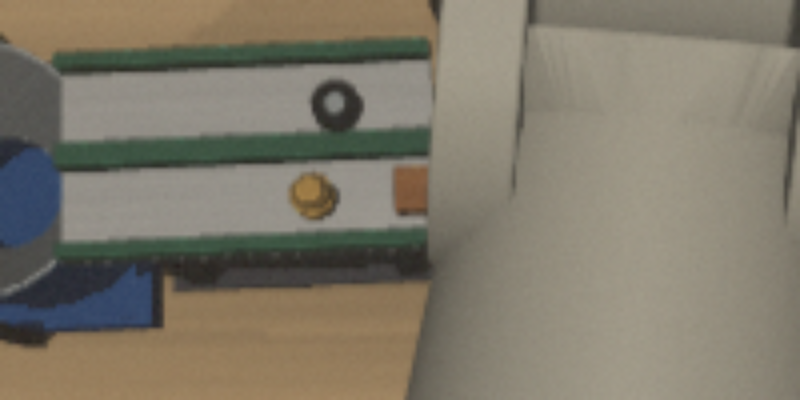

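View pics/s4.png

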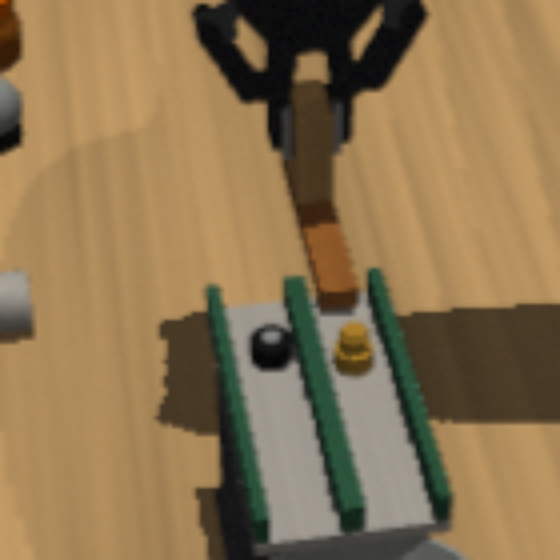

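The slat is centred in its lane: edges at crop rows 167–214, walls at 152 and 233. I'll push slowly.

>>> {"op": "servo_tool", "data": {
  "moves": [
    [[0, 0, -0.004, 0.7, 0, 0, 1.5], [0, 0, 0, 0.8, 0, 0, 1.5], [0, 0, 0, 0.8, 0, 0, 1.5], [0, 0, 0, 0.8, 0, 0, 1.5], [0, 0, 0, 0.8, 0, 0, 1.5], [0, 0, 0, 0.8, 0, 0, 1.5], [0, 0, 0, 0.8, 0, 0, 1.5], [0, 0, 0, 0.8, 0, 0, 1.5]]
  ]
}}

```text
time: 8.0
ee_pos: [0.5255, 0.0129, 0.1947]
tcp_rot: [180.0, -0.0, 91.5]
wrist_force: [0.8, -0.1, -1.7]
opening: 0.0213
```

```bash
python3 rel.py .5217 .11 .1935 91.4;python3 - <<'E'
from h import *
t=imaging.camera("top");s=imaging.camera("side")
cv2.imwrite("pics/s5.png",np.hstack([cv2.resize(t[165:265,150:270],(480,400)),cv2.resize(s[200:300,255:335],(320,400))]))
E
```

```text
t 8.0 ee [0.5255 0.0129 0.1947] rot [179.9718  -0.007   91.4778] open 0.02127413644980645 F [ 0.8488 -0.1438 -1.679 ] q [ 1.4076  0.9867  1.8605 90.8456  0.0071 89.9298]
shift cm [ 9.7117 -0.1271  0.1257] turn [ 0.0005 -0.0001  0.0014]
```

View pics/s5.png

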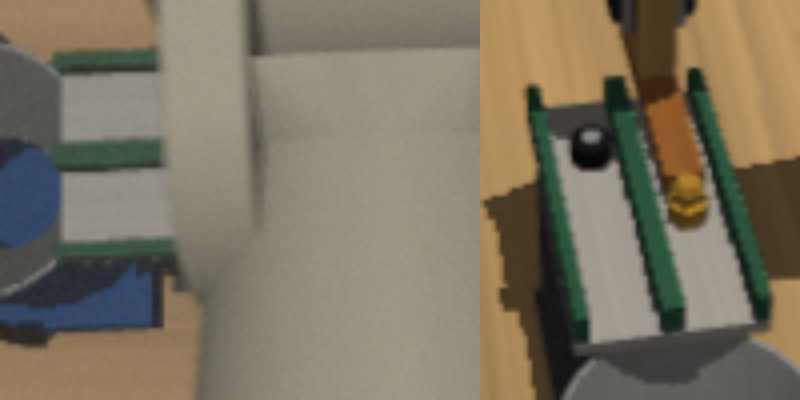

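In the side half the nipple at (688,200) rides ahead of the nose and the follower at (592,148) hasn't moved. I'll keep pushing.

>>> {"op": "servo_tool", "data": {
  "moves": [
    [[0, 0, 0, 0.7, -0.05, 0.1, 1.5], [0, 0, 0, 0.8, 0, 0, 1.5], [0, 0, 0, 0.8, 0, 0, 1.5], [0, 0, 0, 0.8, 0, 0, 1.5], [0, 0, 0, 0.8, 0, 0, 1.5]]
  ]
}}

```text
time: 8.52
ee_pos: [0.5239, 0.0543, 0.1937]
tcp_rot: [180.0, 0.0, 91.4]
wrist_force: [0.8, -0.1, -0.3]
opening: 0.0215
```

```bash
python3 rel.py .5217 .11 .1935 91.4;python3 - <<'E'
from h import *
t=imaging.camera("top");s=imaging.camera("side")
cv2.imwrite("pics/s6.png",np.hstack([cv2.resize(t[165:265,150:270],(480,400)),cv2.resize(s[210:310,255:335],(320,400))]))
E
```

```text
t 8.5167 ee [0.5239 0.0543 0.1937] rot [179.9599   0.0199  91.4335] open 0.02147201764020505 F [ 0.7537 -0.1178 -0.2909] q [ 5.9329  1.1097  1.8714 90.7233 -0.023  94.4994]
shift cm [ 5.571  -0.0796  0.0195] turn [0.0007 0.0003 0.0006]
```

View pics/s6.png

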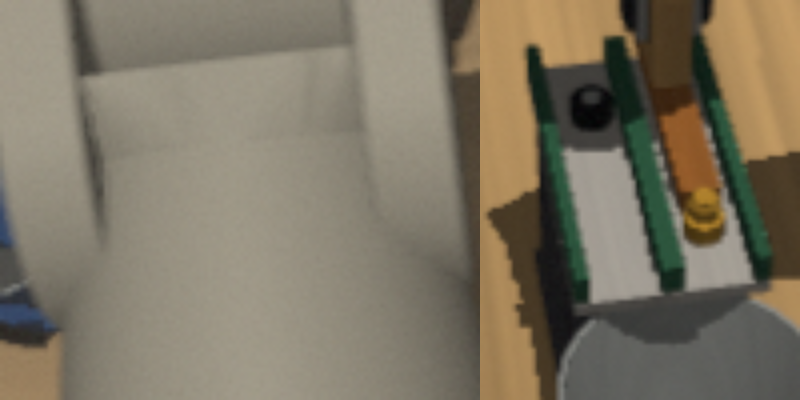

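The nipple at (705,215) is still ahead of the nose, centred and near the exit. I'll push to the end.

>>> {"op": "servo_tool", "data": {
  "moves": [
    [[0, 0, 0, 0.6, 0, 0, 1.5], [0, 0, 0, 0.7, 0, 0, 1.5], [0, 0, 0, 0.7, 0, 0, 1.5], [0, 0, 0, 0.7, 0, 0, 1.5], [0, 0, 0, 0.7, 0, 0, 1.5], [0, 0, 0, 0.7, 0, 0, 1.5], [0, 0, 0, 0.7, 0, 0, 1.5], [0, 0, 0, 0.7, 0, 0, 1.5], [0, 0, 0, 0, 0, 0, 1.5], [0, 0, 0, 0, 0, 0, 1.5], [0, 0, 0, 0, 0, 0, 1.5], [0, 0, 0, 0, 0, 0, 1.5]]
  ]
}}

```text
time: 9.62
ee_pos: [0.522, 0.1164, 0.1934]
tcp_rot: [-180.0, -0.0, 91.6]
wrist_force: [0.8, 0.6, -1.1]
opening: 0.0213
```

```bash
python3 rel.py .5217 .11 .1935 91.4;python3 - <<'E'
from h import *
t=imaging.camera("top");s=imaging.camera("side")
cv2.imwrite("pics/s7.png",np.hstack([cv2.resize(t[165:265,100:220],(400,333)),cv2.resize(s[210:390,250:350],(333,600))[:333] if 0 else cv2.resize(s[220:380,250:350],(333,333))]))
cv2.imwrite("pics/s7b.png",cv2.resize(s[210:390,250:350],(333,600)))
E
```

```text
t 9.6167 ee [0.522  0.1164 0.1934] rot [-179.9994   -0.0026   91.5877] open 0.021346617733325107 F [ 0.8108  0.5707 -1.0872] q [ 12.5717   2.2637   3.0147  90.7511   0.0026 100.9841]
shift cm [-0.6422 -0.0526 -0.0131] turn [-0.     -0.      0.0033]
```

View pics/s7b.png

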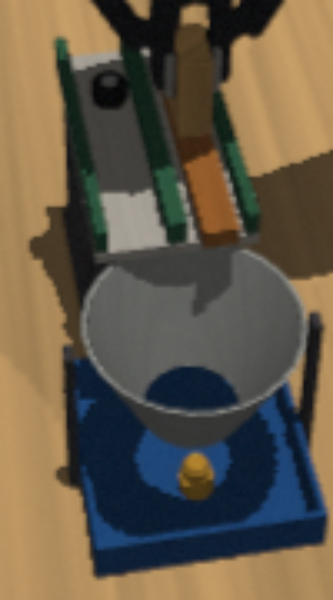

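The nipple stands in the bin at (197,478), the follower at (110,88) hasn't moved, and the nose is at the exit at (220,235). I'll lift the stick clear and carry it back.

>>> {"op": "servo_tool", "data": {
  "moves": [
    [[0, 0, 0, 0, 0, -1.5, 1.5], [0, 0, 0, 0, 0, -2, 1.5], [0, 0, 0, 0, 0, -2.5, 1.5], [0, 0, 0, 0, 0, -1.5, 1.5], [0, 0, 0, -1.5, 0, 0, 1.5], [0, 0, 0, -3, 0, 0, 1.5], [0, 0, 0, -3, 0, 0, 1.5], [0, 0, 0, -3.5, 0, 0, 1.5], [0, 0, 0, -3.5, 0, 0, 1.5], [0, 0, 0, -3.5, 0, 0, 1.5], [0, 0, 0, -3.5, 0, 0, 1.5], [0, 0, 0, -3.5, 0, 0, 1.5]]
  ]
}}

```text
time: 10.72
ee_pos: [0.5282, -0.1413, 0.2724]
tcp_rot: [179.9, -0.0, 91.9]
wrist_force: [1.1, 0.0, -1.6]
opening: 0.0214
```

```bash
python3 rel.py .494 -.29 .041 91.4
```

```text
t 10.7167 ee [ 0.5282 -0.1413  0.2724] rot [179.9038  -0.0205  91.88  ] open 0.02140219244462451 F [ 1.064   0.0072 -1.6187] q [-14.9952   5.6006  15.366   99.6793   0.0475  73.1248]
shift cm [-14.7628  -3.9495  23.125 ] turn [ 0.0017 -0.0004  0.0084]
```

>>> {"op": "servo_tool", "data": {
  "moves": [
    [[0, 0, 0, -3.3, -0.9, 0, 1.5], [0, 0, 0, -3.3, -0.9, 0, 1.5], [0, 0, 0, -3.3, -0.9, 0, 1.5], [0, 0, 0, -2.5, -0.7, 0, 1.5], [0, 0, 0, 0, 0, 2, 1.5], [0, 0, 0, 0, 0, 3, 1.5], [0, 0, 0, 0, 0, 3.5, 1.5], [0, 0, 0, 0, 0, 3.5, 1.5], [0, 0, 0, 0, 0, 3, 1.5], [0, 0, 0, 0, 0, 2, 1.5], [0, 0, 0, 0, 0, 0, 1.5]]
  ]
}}

```text
time: 11.63
ee_pos: [0.4929, -0.286, 0.0959]
tcp_rot: [179.7, 0.2, 90.9]
wrist_force: [-0.8, -0.4, -1.4]
opening: 0.0214
```

```bash
python3 rel.py .50 -.29 .0405 91.4
```

```text
t 11.6333 ee [ 0.4929 -0.286   0.0959] rot [179.6881   0.2323  90.9168] open 0.021425373739840034 F [-0.7639 -0.4029 -1.4024] q [-30.1064   6.7739  -2.9474  79.8916  -0.0383  58.976 ]
shift cm [-0.3859  0.6714  5.5409] turn [ 0.0054  0.0041 -0.0084]
```

>>> {"op": "servo_tool", "data": {
  "moves": [
    [[0.005, 0.004, 0, 0, 0, 2, 1.5], [0, 0, 0, 0, 0, 1.5, 1.5], [0, 0, 0, 0, 0, 0.8, 1.5], [0, 0, 0, 0, 0, 0.3, 1.5], [0, 0, 0, 0, 0, 0, 1.5]]
  ]
}}

```text
time: 12.05
ee_pos: [0.4935, -0.2876, 0.0526]
tcp_rot: [179.8, 0.1, 90.8]
wrist_force: [-0.1, 0.3, -1.1]
opening: 0.0214
```

```bash
python3 rel.py .493 -.286 .040 91.4
```

```text
t 12.05 ee [ 0.4935 -0.2876  0.0526] rot [179.8472   0.0836  90.8274] open 0.021431839406779552 F [-0.0568  0.3316 -1.0793] q [-30.2377   7.9998  -6.4101  75.4161   0.0072  58.9349]
shift cm [ 0.166  -0.054   1.2568] turn [ 0.0027  0.0015 -0.01  ]
```

>>> {"op": "servo_tool", "data": {
  "moves": [
    [[0, 0, 0, 0, 0, 0.8, 1.5], [0, 0, 0, 0, 0, 0.4, 1.5], [0, 0, 0, 0, 0, 0.2, 1.5], [0, 0, 0, 0, 0, 0, 1.5]]
  ]
}}

```text
time: 12.38
ee_pos: [0.4953, -0.2888, 0.0413]
tcp_rot: [179.6, 0.2, 90.8]
wrist_force: [-0.4, -0.3, -1.3]
opening: 0.0213
```

```bash
python3 rel.py .493 -.286 .040 91.4
```

```text
t 12.3833 ee [ 0.4953 -0.2888  0.0413] rot [179.5885   0.2405  90.8207] open 0.02129620078521206 F [-0.4499 -0.3113 -1.2705] q [-30.2442   8.2753  -7.3661  73.882    0.0063  58.9343]
shift cm [ 0.2803 -0.2301  0.1299] turn [ 0.0072  0.0042 -0.0101]
```

>>> {"op": "servo_tool", "data": {
  "moves": [
    [[0, 0, 0, 0, 0, 0.2, 1.5], [0, 0, 0, 0, 0, 0, 1.5], [0, 0, 0, 0, 0, 0, 2.6], [0, 0, 0, 0, 0, 0, 4], [0, 0, 0, 0, 0, 0, 6], [0, 0, 0, 0, 0, 0, 8.5], [0, 0, 0, 0, 0, 0, 8.5], [0, 0, 0, 0, 0, 0, 8.5], [0, 0, 0, 0, 0, 0, 8.5], [0, 0, 0, 0, 0, 0, 8.5]]
  ]
}}

```text
time: 13.22
ee_pos: [0.4963, -0.2892, 0.0411]
tcp_rot: [179.4, 0.3, 90.8]
wrist_force: [0.4, 0.6, 0.2]
opening: 0.0849
```

```bash
python3 rel.py .493 -.286 .240 91.4;python3 - <<'E'
from h import *
t=imaging.camera("top");s=imaging.camera("side")
cv2.imwrite("pics/s8.png",cv2.resize(s[120:260,220:360],None,fx=4,fy=4))
E
```

```text
t 13.2167 ee [ 0.4963 -0.2892  0.0411] rot [179.4426   0.3258  90.8306] open 0.08493768897099128 F [0.4386 0.5939 0.228 ] q [-30.2345   8.2559  -7.4141  73.6845   0.0085  58.9334]
shift cm [  0.2128  -0.133  -19.8932] turn [ 0.0097  0.0057 -0.0099]
```

View pics/s8.png

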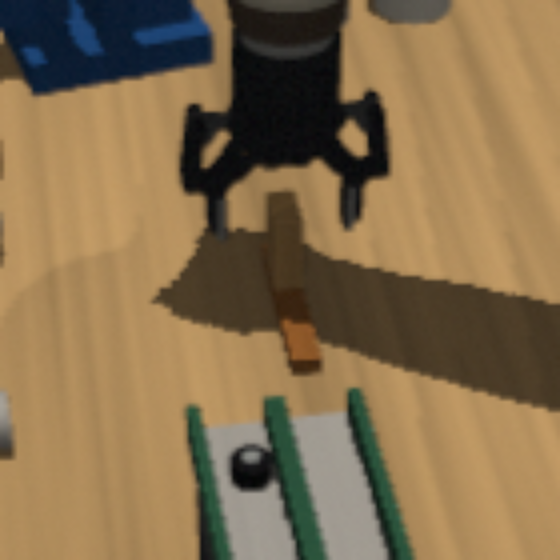

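The stick stands upright and free: the block is at (285,220), between fingers at (217,215) and (350,205). I'll raise the arm clear.

>>> {"op": "servo_tool", "data": {
  "moves": [
    [[0, 0, 0, 0, 0, -2, 8.5], [0, 0, 0, 0, 0, -3, 8.5], [0, 0, 0, 0, 0, -4, 8.5], [0, 0, 0, 0, 0, -4, 8.5], [0, 0, 0, 0, 0, -4, 8.5], [0, 0, 0, -3, -2, -2, 8.5], [0, 0, 0, -3, -3, 0, 8.5], [0, 0, 0, -3, -3, 0, 8.5], [0, 0, 0, 0, 0, 0, 8.5], [0, 0, 0, 0, 0, 0, 8.5], [0, 0, 0, 0, 0, 0, 8.5]]
  ]
}}

```text
time: 14.23
ee_pos: [0.4118, -0.3817, 0.239]
tcp_rot: [179.6, 0.4, 91.0]
wrist_force: [0.3, 0.1, -0.0]
opening: 0.0847
```

```bash
python3 - <<'E'
from h import *
t=imaging.camera("top");s=imaging.camera("side")
cv2.imwrite("pics/f.png",np.hstack([cv2.resize(t[150:280,100:450],(490,182*1)),np.zeros((182,10,3),np.uint8)]))
cv2.imwrite("pics/f2.png",cv2.resize(s[140:390,220:360],None,fx=2.4,fy=2.4))
A0=cv2.imread("pics/top0.png");print("follower patch diff",np.abs(t[180:202,222:246].astype(int)-A0[180:202,222:246]).mean())
E
```

```text
follower patch diff 5.304924242424242
```

View pics/f.png

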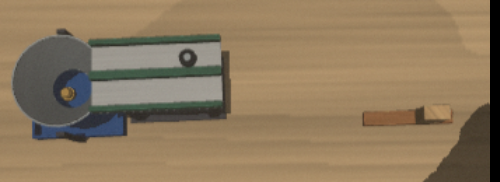

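View pics/f2.png

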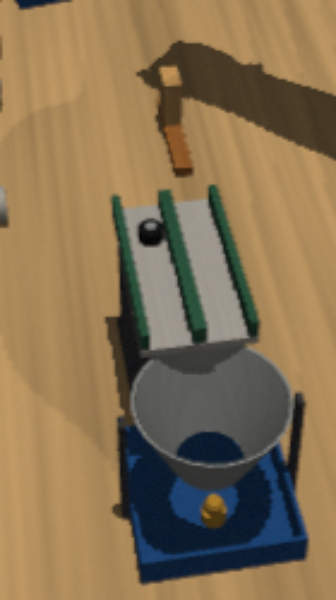

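The nipple is in the bin at side (213,510) and shows through the throat at top (68,93). The stick is down and clear of the arm. I'll check the follower's position before handing in.

```bash
python3 - <<'E'
from h import *
t=imaging.camera("top");A0=cv2.imread("pics/top0.png")
for im in(A0,t):
    g=cv2.cvtColor(im,cv2.COLOR_BGR2GRAY)[182:197,224:246];m=(g<75).astype(np.uint8)
    M=cv2.moments(m,True);print(M['m00'],ray("top",[224+M['m10']/M['m00'],182+M['m01']/M['m00']],.158))
bot.job_done()
E
```

```text
89.0 [[0.5661 0.0713 0.158 ]]
84.0 [[0.5663 0.0714 0.158 ]]
the job is handed in; nothing more can be done
```

The job is done and handed in at about 14.4 s of the 48 s allowed; the system reports no verdict.

I gripped the push stick by its block and lifted it. I then lowered its nose into the nipple's lane and pushed the brass nipple off the exit. Afterwards I set the stick back on the plywood near where it started, let go and raised the arm clear.

- **Nipple:** it stands in the bin, seen in both the side and top views. The gripper stayed well behind it the whole time.
- **Follower:** it measured within about 0.2 mm of its starting position.
- **Stick:** it stands flat on the plywood. The gripper is open and about 0.2 m above the work surface, with wrist force near zero.
- **Disagreements:** the two cameras differed by about 5 mm on where the stick and the nipple lay along the lane direction, and I used the average for the grasp. A raw image comparison around the follower also showed a difference of 5.3 grey levels, which I put down to lighting because its measured position had not changed.

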